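# Feed the card tray under the printer's pressure flap and hold it flat

## Robot

A 6-joint arm with a two-finger parallel gripper is mounted at the origin on the work surface. World frame = base frame: x ahead of the robot, y to its left, z up, the work surface at z = 0. Lengths are in m, angles in degrees, forces in N, time in s.
With the tool pointing down it reaches from about 0.3 to 0.75 m from the base axis. Payload 8.5 kg.
Tool frame: the origin (TCP) lies on the centre line of the jaws, within the pads' length; the fingertips stand 19 mm ahead of it and the grasp point (between the pads) is the TCP; z points along the fingers, x is the direction in which the jaws open and shut, and the axes are right-handed (so a half turn about z gives the same grasp; the last joint's range is limited). The gripper opens to 85 mm and grips with 20 to 120 N. Pads are 22 mm wide; open, the fingers measure 114 mm over their backs; the gripper's body (76 mm by 85 mm) begins 54 mm behind the grasp point. The pads swing forward as they close: fully open they stand 13 mm farther back than shut.
Start: joints at [-12.336, 21.807, 74.336, -0, 83.858, -12.336], TCP at [0.55, 0, 0.25] pointing down, gripper open.
Joint ranges: [-178.18, 178.18], [-50.72, 133.34], [12.68, 142.11], [-81.47, 261.47], [9.98, 163.14], [-165.26, 165.26]. Speed limits (degrees/s): [136.94, 136.94, 180, 180, 180, 180].

## Interface

Orientations are given as a 3x3 rotation matrix whose columns are the frame's x, y, z axes.
In Python, from rig import env, cams, order gives the robot as it stands.
- The arm moves only by the tool step_arm, never from a script. Its argument "steps" is a list of rows, each an object with "xyz": the shift along the tool's x, y, z normalised to -1 to 1, where 1 is 0.04 m, a list of three; "turn": the turn, a rotation vector about the tool's x, y, z normalised to -1 to 1, where 1 is 0.08 rad, a list of three; "gripper": the gripper command: -1 is shut, 1 is fully open, values between are in proportion. A call has 1 to 20 rows; each row shifts and turns the commanded pose from where the row before left it, along the tool's axes as they then stand; what a row does not reach is not made up. A row lasts 1/12 s, in which the tool goes at most 41.7 mm and 7.16 degrees, less where a joint would pass 70% of its speed; a pose out of reach is approached as far as the arm can. A call with a number of a shift or a turn outside -1 to 1 is refused whole. A call with a gripper value outside its range is refused whole. The fingers move at their own pace and stop on an object; "squeeze" is the grip in N (left out, the last holds). Time passes only in rows, so rows that do not move let the fingers close. It gives the time, the measured TCP pose, the force and the opening at its end, in the units of the state.
- env.observe(): the state, without advancing time (a new reading comes with each control period).
- cams.get_image(name): name is "scene" or "side" or "wrist"; returns (picture, depth): 480x640x3 uint8, red, green, blue; 480x640 float32, m along the optical axis (not along the pixel's ray), 0 where there is no reading.
- cams.camera_info(name): a dict with "fx", "fy", "cx", "cy" (pixels), "extrinsics" (4x4, takes a point from camera to world coordinates). Camera axes: x right, y down, z forward; pixel columns grow to the right and rows downward; lengths in m; the calibration is good to about 2 mm. A picture is of the moment at which its call begins: read the wrist's pose just before it. camera_info takes no time and is no camera call; for the wrist camera it gives the pose at the moment of the call.
- order.close_job(): hands the job in, once; it reports no verdict.
The state is a dict: "time_s": time; "q": joint angles; "qvel": joint speeds; "joint_efforts": joint torques, N m; "position": TCP position; "tool_rot": TCP orientation; "ft_force": force on the tool from outside, world axes, zero at the start; "wrist_torque": the same for the moment, N m; "grip_width": finger opening in m.
Only numpy, scipy, OpenCV 4.12 (cv2) and the standard library are available. Lean on these libraries where they do the work, as an engineer would, in place of code of your own. Each camera call takes 0.05 s, during which the arm holds its last target. There are 200 camera calls.

## Task

Pull the white card printer's front cover down until it lies fully open and level, then take the card tray by its orange grip, cards up, and slide its nose over the opened cover, between the two guide rails, and in under the hinged pressure flap until the nose rests against the feed rollers; do not lift the flap, the tray must pass beneath it. Finish while still holding the tray there, pressed down flat on the guide; do not let go, and leave everything else on the desk where it is.

Things in the scene. Friction and masses are not known exactly. Their poses are not given: they have to be found in the camera images.
- printer: White ink-tank card printer, fixed to the desk, 340 deep (its x) x 370 wide (y) x 160 high. Origin: centre of its underside; its front faces its own -x (towards the robot, turned up to 13 degrees). Its white front cover is hinged at the bottom; shut, it leans back 0.61 rad from upright. Flat roof, top at z 160, front edge at x -40 above the recess, at x -85 to both sides of it.
- recess (a point): Middle of the floor of the finger recess, 116 above the desk, printer x -62; axes as the printer's. The recess is open above, 144 wide (y), and reaches from the roof's edge 22 behind this point forward to the shut cover's inner face (22 ahead of it at the lip, 58 ahead at floor height): room to put fingertips behind the cover.
- cover (a joint): Angle of the front cover: 0 = shut (leaning back), 0.61 = upright, 2.18 = fully open, level, where it stops and carries the tray. May start slightly ajar. Hinge friction holds it up to about 0.5 rad past upright; farther on it sinks open by itself, slowly (damped). Light: 1 to 2 N at its upper edge moves it. Its inner face is smooth and can be pushed anywhere.
- hinge (a point): Middle of the cover's hinge line, on the printer, 45 above the desk; axes as the printer's (x points into the printer), at printer x -170. The fully open cover reaches 150 from here along -x, its guide surface level with this point.
- cover_lip (a point): Middle of the cover's upper edge: grey pull lip 100 wide, 10 thick (the cover is 274 wide, 10 thick), 150 from the hinge line. z of its frame points along the cover away from the hinge, x out of the cover's inner face (towards the printer when shut, up when open). Shut, it is about 168 above the desk; it rises to 195 as it swings through upright.
- guide (a point): Grey tray guide, the cover's inner face: 128 wide, 134 long from the hinge line on. Origin: middle of the hinge line; z along the cover away from the hinge, x out of the inner face (up when open). Along both sides a rail 3.5 high, 122 between them: the tray (108 wide) lies between.
- flap (a joint): Lift of the pressure flap: 0 = down at rest; grows as its free edge rises. Sprung down lightly (about 0.5 N at the edge). Above 0.15 rad (8 mm at the edge) it counts as lifted.
- flap_edge (a point): Middle of the free front edge (towards the robot) of the light grey pressure flap with star wheels: 122 wide, 52 from edge to hinge, lapping over the feed deck. At rest its underside is 8.5 above the deck, the edge turned up a little; the edge is 17 behind the hinge line. The flap covers the mouth from there almost to the rollers. It comes into view when the cover is open.
- stop (a point): Middle of the line where the front of the feed rollers meets the dark feed deck (deck 44 above the desk), 75 behind the hinge line; axes as the printer's. The tray's nose comes to rest against it. The mouth is 128 wide between walls 26 high that begin 37 behind the hinge line.
- tray_grip (a point): Centre of the orange grip rib on the card tray: 12 thick (along tray x), 64 wide (y), 30 high, standing on the tray's top face; its centre is 20 above the tray's underside, its top 35. Axes as the tray's: x points to the nose, z up (cards up).
- tray_nose (a point): Middle of the tray's nose edge at the underside, 160 ahead of the grip along tray x. The tray: dark rigid plate 180 long (x), 108 wide (y), 5 thick, 0.10 to 0.17 kg, two white cards let in flush, orange marks by the nose; its rear edge is 20 behind the rib's centre. It starts flat on the desk, left or right of the printer's front, grip towards the robot.
- calculator: Bystander: pale desk calculator, 150 x 105 x 20, in the other of the tray's two possible places. Origin under its centre.
- card_box: Bystander: cardboard box of blank cards, 105 x 72 x 45, on the left.
- flask: Bystander: flask, 66 across, 200 high, on the right.
- spray: Bystander: white bottle, 52 across, 170 high, on the right.
- tape: Bystander: yellow roll of tape, 84 across, 24 high, on the right.
- pen_cup: Bystander: black pen cup, 76 across, 155 high with pens, on the left.
- mouse: Bystander: black mouse, 105 x 58 x 31, on the left.
Things that resemble listed ones, but are neither listed nor needed, are in the scene too. Of the things that look like the part that bears tray_grip, the largest one is meant.

How it is judged (in metres and radians):
On the way, in this order (a step that is already met when the one before it is completed fails the run):
1. the front cover is pulled down fully open (value of joint cover above 2.08 rad), for 0.2 s.
2. the tray's nose is tucked 15 mm or more under the flap, flap down (x of tray_nose in the frame of stop between -0.043 and 0.01 m and y of tray_nose in the frame of stop between -0.02 and 0.02 m and z of tray_nose in the frame of stop between -0.01 and 0.012 m and value of joint flap below 0.15 rad), for 0.1 s.
At the end, for the whole second after the job is handed in: Cover fully open; tray under the lowered flap (below 0.08 rad), nose within 6 mm of the rollers, 9 mm of the middle, under 6 mm above the deck, flat within 2 and straight within 4 degrees; gripper still on the tray, pressing it on the guide with over 3 N (its weight gives about 1 N) (value of joint cover above 2.08 rad and x of tray_nose in the frame of stop between -0.006 and 0.006 m and y of tray_nose in the frame of stop between -0.009 and 0.009 m and z of tray_nose in the frame of stop between -0.004 and 0.006 m and angle between tray_nose's own z axis and vertical below 0.035 rad and angle between the x axis of tray_nose and the x axis of stop, either way round below 0.07 rad and value of joint flap below 0.08 rad and contact force between each of cover, the fingers and tray above 3 N); the arm keeps its last pose, push and grip.
It fails at once if the pressure flap is lifted (value of joint flap above 0.15 rad).
It fails at once if another thing on the desk is shifted by more than 25 mm (distance of any of calculator, card_box, flask, spray, tape, pen_cup, mouse from where it was at the start of the episode above 0.025 m).
It also fails if it takes over 64 s, if anything falls off the work surface, if the arm or the gripper's body presses on something with over 40 N, if the wrist force passes 120 N, or if a joint passes its speed limit or range.

## Working session

There is one attempt and no reset: what is moved stays moved. The work goes in short steps, Python scripts to look and compute and a tool call to move; the robot and the scene stay as the last step left them, time stands still between calls to the robot, and variables do not carry over. Pictures are saved under pics/ and viewed, about 8 in all and at most 12, crops included, and the job is handed in when it is done.

Besides the shell and the picture viewer there is one more tool, called after "Call:" in YAML: its name, and indented under it one key for each argument. step_arm: Moves the arm, as the interface text tells. Scaled input: -1 to 1 covers 0.04 m each way for a shift and 0.08 rad each way for a turn. Its arguments: {"type":"object","properties":{"steps":{"type":"array"},"squeeze":{"type":"number"}},"required":["steps"]}

```bash
mkdir -p pics; ls; cat > h.py <<'E'
import numpy as np, cv2
from rig import env, cams, order
def snap(n,f):
    i=cams.camera_info(n); p,d=cams.get_image(n)
    cv2.imwrite(f'pics/{f}.png',p[:,:,::-1]); np.savez(f'pics/{f}.npz',p=p,d=d,E=i['extrinsics'],k=[i['fx'],i['fy'],i['cx'],i['cy']])
def pts(f,uv):
    z=np.load(f'pics/{f}.npz');fx,fy,cx,cy=z['k'];r=[]
    for u,v in uv:
        w=z['d'][v-1:v+2,u-1:u+2];w=w[w>0];d=np.median(w) if w.size else np.nan
        r.append((z['E']@[(u-cx)/fx*d,(v-cy)/fy*d,d,1])[:3])
    return np.array(r)
def cloud(f):
    z=np.load(f'pics/{f}.npz');fx,fy,cx,cy=z['k'];v,u=np.mgrid[:480,:640];d=z['d']
    P=np.stack([(u-cx)/fx*d,(v-cy)/fy*d,d,np.ones_like(d)],-1)@z['E'].T
    P=P[...,:3];P[d<=0]=np.nan;return P,z['p']
np.set_printoptions(precision=4,suppress=True)
E
python3 - <<'E'
from h import *
snap('scene','s0');snap('side','d0')
print(env.observe())
for n in('scene','side','wrist'):print(cams.camera_info(n))
E
```

```text
pics
{'time_s': 0.1, 'q': array([-12.335 ,  21.838 ,  74.3784,  -0.0013,  83.8571, -12.3366]), 'qvel': array([-0.0438, -0.1295, -0.0482,  0.097 , -0.0338,  0.0718]), 'joint_efforts': array([  0.0038, -44.9219, -23.1656,  -0.0002,   0.0036,   0.    ]), 'position': array([0.5498, 0.    , 0.2498]), 'tool_rot': array([[ 1.    ,  0.    , -0.0013],
       [ 0.    , -1.    ,  0.0003],
       [-0.0013, -0.0003, -1.    ]]), 'ft_force': array([-0.9153,  0.5237,  0.1678]), 'wrist_torque': array([ 0.0532,  0.005 , -0.0519]), 'grip_width': 0.08488689493650114}
{'fx': 437.1225165776594, 'fy': 437.1225165776594, 'cx': 322.3074893763878, 'cy': 245.04691060850396, 'extrinsics': array([[-0.8051,  0.3363, -0.4886,  1.1587],
       [ 0.5931,  0.4577, -0.6624,  0.8558],
       [ 0.0009, -0.8231, -0.5679,  0.9001],
       [ 0.    ,  0.    ,  0.    ,  1.    ]])}
{'fx': 588.3439151522402, 'fy': 588.3439151522402, 'cx': 320.2926288353167, 'cy': 235.4822436135027, 'extrinsics': array([[ 0.9801, -0.084 ,  0.1798,  0.2452],
       [-0.1978, -0.4861,  0.8512, -1.3117],
       [ 0.0159, -0.8699, -0.493 ,  0.8501],
       [ 0.    ,  0.    ,  0.    ,  1.    ]])}
{'fx': 331.78342182408744, 'fy': 331.78342182408744, 'cx': 322.6933205711017, 'cy': 238.04386594415243, 'extrinsics': array([[ 1.    ,  0.0003, -0.0016,  0.5493],
       [-0.0002, -0.9627, -0.2707,  0.0691],
       [-0.0016,  0.2707, -0.9627,  0.373 ],
       [ 0.    ,  0.    ,  0.    ,  1.    ]])}
```

View pics/s0.png

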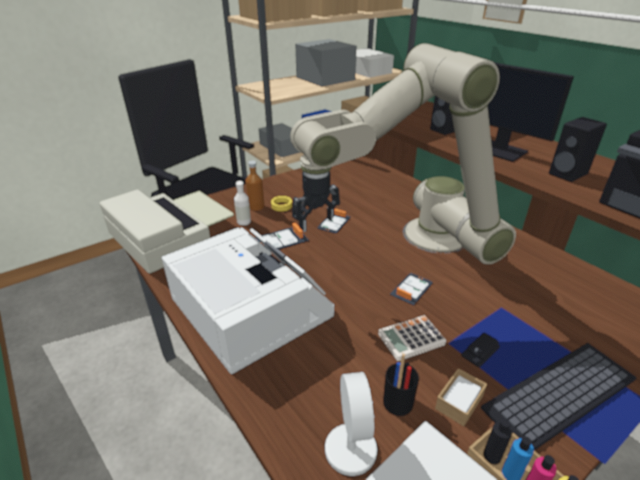

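View pics/d0.png

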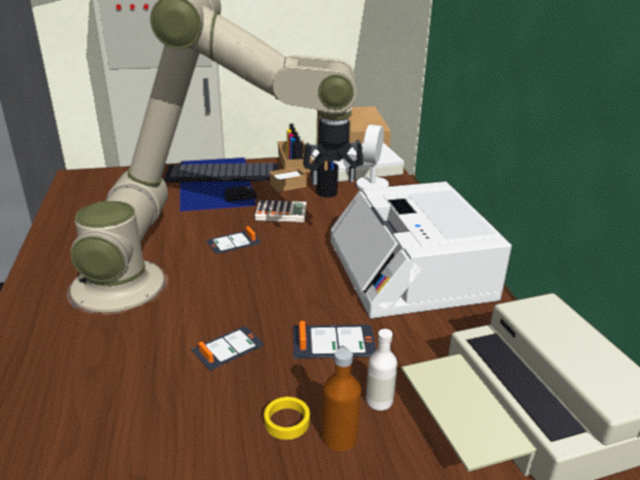

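The scene view shows the printer with its shut cover at scene (290,270), and the side view shows the cover at (365,250). There are three tray look-alikes in the side view: (335,340), (228,347) and (233,240). The one at (335,340) looks largest, stands right of the printer's front and has its grip towards the robot. I'll confirm with a crop and measurements.

```bash
python3 - <<'E'
from h import *
p=cv2.imread('pics/d0.png')
a=cv2.resize(p[300:380,180:400],None,fx=3.6,fy=3.6,interpolation=cv2.INTER_CUBIC)
b=cv2.resize(p[180:310,320:520],None,fx=2.3,fy=2.3,interpolation=cv2.INTER_CUBIC)
c=np.zeros((600,800,3),np.uint8);c[:a.shape[0],:a.shape[1]]=a;c[290:290+b.shape[0],:b.shape[1]]=b;cv2.imwrite('pics/c1.png',c)
for f in('d0','s0'):
    P,im=cloud(f);hsv=cv2.cvtColor(im,cv2.COLOR_RGB2HSV)
    m=(hsv[...,0]<14)&(hsv[...,1]>190)&(hsv[...,2]>150)&(P[...,2]>-.02)&(P[...,2]<.06)
    n,l,s,ce=cv2.connectedComponentsWithStats(m.astype(np.uint8))
    for i in range(1,n):
        if s[i,4]>25:
            q=P[l==i];print(f,s[i],ce[i],np.nanmin(q,0),np.nanmax(q,0))
    # roof
    m=np.abs(P[...,2]-.160)<.004
    m&=(P[...,0]>.5)&(P[...,0]<1.2)&(np.abs(P[...,1])<.4)
    n,l,s,ce=cv2.connectedComponentsWithStats(m.astype(np.uint8));i=1+np.argmax(s[1:,4]);q=P[l==i][:,:2].astype(np.float32)
    r=cv2.minAreaRect(q);print(f,'roof',len(q),np.median(P[l==i][:,2]),r,cv2.boxPoints(r))
E
```

```text
d0 [246 226   9  14  47] [250.8723 232.2553] [ 0.3431  0.1544 -0.0024] [0.3668 0.2525 0.0277]
d0 [299 320   7  29 100] [302.08 335.49] [ 0.4109 -0.3387 -0.0061] [ 0.44   -0.227   0.0387]
d0 [200 346  13  16  52] [207.5192 354.4808] [ 0.1993 -0.3438 -0.0016] [ 0.2235 -0.3058  0.0277]
d0 roof 5823 0.15855895150608723 ((0.7959980964660645, -0.05965587496757507), (0.2571816146373749, 0.3749391734600067), 2.597531318664551) [[ 0.659   0.1218]
 [ 0.676  -0.2528]
 [ 0.933  -0.2411]
 [ 0.916   0.1334]]
s0 roof 7436 0.16014964936824455 ((0.7936659455299377, -0.05258752405643463), (0.26192763447761536, 0.37534087896347046), 2.1616318225860596) [[ 0.6557  0.13  ]
 [ 0.6699 -0.2451]
 [ 0.9316 -0.2352]
 [ 0.9175  0.1399]]
```

View pics/c1.png

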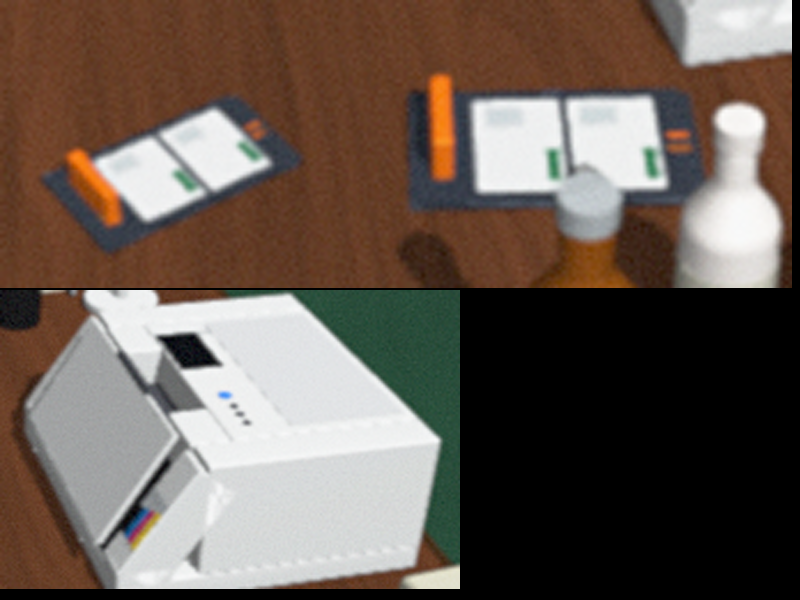

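The largest tray is confirmed at side (335,340): it is clearly bigger than the copies at (228,347) and (233,240), with the grip at the robot's end. Next is a closer measurement from the wrist camera at the start pose.

```bash
python3 - <<'E'
from h import *
snap('wrist','w0')
P,im=cloud('w0');print(np.nanmax(P[...,2]))
E
```

```text
0.33465073030289455
```

View pics/w0.png

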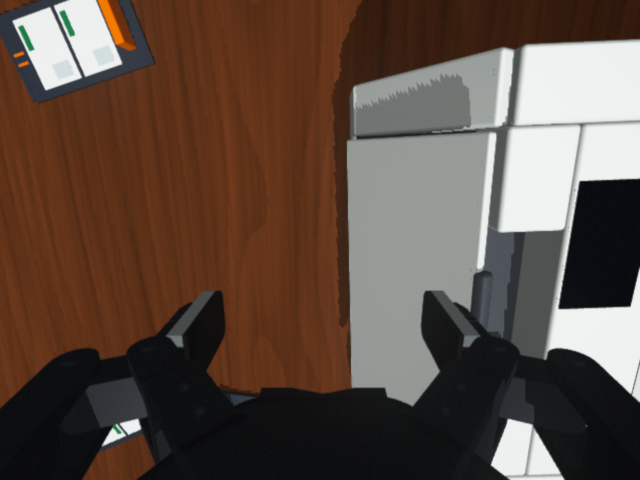

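The wrist view shows the cover's face from u 349 to 490, the recess at u 485-560 below v 232, and the roof's recess edge near u 560.

```bash
python3 - <<'E'
from h import *
uv=[(486,150),(486,220),(490,300),(480,290),(476,300),(355,200),(354,350),(400,250),(450,250),(570,245),(562,290),(555,330),(530,300),(520,320),(505,250),(545,150),(502,135),(620,60),(520,80)]
for a,b in zip(uv,pts('w0',uv)):print(a,b)
P,im=cloud('w0')
q=P[150:340,365:465].reshape(-1,3);q=q[~np.isnan(q[:,0])]
c=q.mean(0);n=np.linalg.svd(q-c,full_matrices=False)[2][2];n*=-np.sign(n[0]);print('cover n',n,'c',c,'lean',np.arcsin(n[2]),'yaw',np.degrees(np.arctan2(n[1],n[0]))-180)
# roof front/recess edges
for v in range(60,340,20):
    row=P[v];k=np.where((row[:,2]>.156)&(row[:,2]<.164)&(np.arange(640)>500))[0]
    if len(k):print(v,k[0],row[k[0]])
E
```

```text
(486, 150) [0.6456 0.0661 0.1697]
(486, 220) [0.6511 0.0238 0.17  ]
(490, 300) [ 0.6909 -0.0578  0.1158]
(480, 290) [ 0.651  -0.0216  0.1748]
(476, 300) [ 0.6504 -0.0298  0.1726]
(355, 200) [0.5792 0.0191 0.0629]
(354, 350) [ 0.5829 -0.1463  0.0578]
(400, 250) [ 0.6125 -0.0143  0.1126]
(450, 250) [ 0.6374 -0.0013  0.1532]
(570, 245) [0.7141 0.0046 0.1607]
(562, 290) [ 0.7151 -0.028   0.1607]
(555, 330) [ 0.7169 -0.0598  0.1598]
(530, 300) [ 0.7129 -0.0491  0.1333]
(520, 320) [ 0.7133 -0.0715  0.125 ]
(505, 250) [ 0.6972 -0.0133  0.1156]
(545, 150) [0.6875 0.0659 0.1589]
(502, 135) [0.6628 0.0751 0.1523]
(620, 60) [0.7217 0.1165 0.1591]
(520, 80) [0.6656 0.1059 0.1587]
cover n [-0.9988  0.0474  0.0136] c [ 0.6145 -0.002   0.1345] lean 0.013553519594854523 yaw -2.714360764224182
60 519 [0.6646 0.1172 0.1563]
80 503 [0.6566 0.1063 0.1566]
100 502 [0.6578 0.0952 0.1563]
120 513 [0.666  0.0837 0.1567]
140 505 [0.6623 0.0719 0.1577]
160 503 [0.6634 0.0598 0.1566]
180 501 [0.6639 0.0472 0.1569]
200 501 [0.6651 0.0345 0.1581]
220 501 [0.666  0.0216 0.1599]
240 562 [0.7104 0.0072 0.1575]
260 558 [ 0.7109 -0.0072  0.157 ]
280 554 [ 0.7114 -0.0224  0.1563]
300 551 [ 0.712  -0.0377  0.1566]
320 547 [ 0.7124 -0.0539  0.1561]
```

Call:
step_arm:
  steps:
    - {"xyz": [0, 0, 0], "turn": [0, 0, -0.52], "gripper": -1}
    - {"xyz": [0.43, 0.21, 0], "turn": [0, 0, 0], "gripper": -1}
    - {"xyz": [0.43, 0.21, 0], "turn": [0, 0, 0], "gripper": -1}
    - {"xyz": [0.43, 0.21, 0], "turn": [0, 0, 0], "gripper": -1}
    - {"xyz": [0.43, 0.21, 0], "turn": [0, 0, 0], "gripper": -1}
    - {"xyz": [0.43, 0.21, 0], "turn": [0, 0, 0], "gripper": -1}
    - {"xyz": [0.43, 0.21, 0], "turn": [0, 0, 0], "gripper": -1}
    - {"xyz": [0.43, 0.21, 0], "turn": [0, 0, 0], "gripper": -1}
    - {"xyz": [0.43, 0.21, 0], "turn": [0, 0, 0], "gripper": -1}
    - {"xyz": [0, 0, 0], "turn": [0, 0, 0], "gripper": -1}
    - {"xyz": [0, 0, 0], "turn": [0, 0, 0], "gripper": -1}
    - {"xyz": [0, 0, 0], "turn": [0, 0, 0], "gripper": -1}
  squeeze: 40

```text
time_s: 1.15
position: [0.6898, -0.0611, 0.25]
tool_rot: [[0.999, 0.042, -0.001], [0.042, -0.999, 0.0], [-0.001, -0.0, -1.0]]
ft_force: [0.1, -0.7, 0.1]
grip_width: -0.0
```

```bash
python3 - <<'E'
from h import *
snap('wrist','w1')
E
```

```text
(no output)
```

View pics/w1.png

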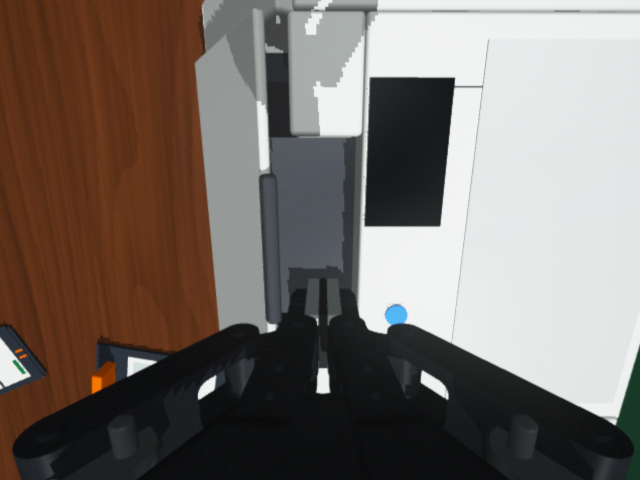

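The lip (dark bar) is at u 262-278, v 175-320, and the shut fingertips at (322,285) are centred over the recess with room on both sides. I'll lower into the recess.

Call:
step_arm:
  steps:
    - {"xyz": [0, 0, 0.3], "turn": [0, 0, 0], "gripper": -1}
    - {"xyz": [0, 0, 0.3], "turn": [0, 0, 0], "gripper": -1}
    - {"xyz": [0, 0, 0.3], "turn": [0, 0, 0], "gripper": -1}
    - {"xyz": [0, 0, 0.3], "turn": [0, 0, 0], "gripper": -1}
    - {"xyz": [0, 0, 0.3], "turn": [0, 0, 0], "gripper": -1}
    - {"xyz": [0, 0, 0.3], "turn": [0, 0, 0], "gripper": -1}
    - {"xyz": [0, 0, 0.3], "turn": [0, 0, 0], "gripper": -1}
    - {"xyz": [0, 0, 0], "turn": [0, 0, 0], "gripper": -1}

```text
time_s: 1.87
position: [0.6889, -0.0608, 0.1642]
tool_rot: [[0.999, 0.042, -0.004], [0.042, -0.999, 0.001], [-0.004, -0.001, -1.0]]
ft_force: [-0.0, -0.6, -0.6]
grip_width: -0.0001
```

Call:
step_arm:
  steps:
    - {"xyz": [-0.25, 0, -0.03], "turn": [0, 0, 0], "gripper": -1}
    - {"xyz": [-0.25, 0, -0.03], "turn": [0, 0, 0], "gripper": -1}
    - {"xyz": [-0.25, 0, -0.03], "turn": [0, 0, 0], "gripper": -1}
    - {"xyz": [-0.25, 0, -0.03], "turn": [0, 0, 0], "gripper": -1}
    - {"xyz": [-0.25, 0, -0.03], "turn": [0, 0, 0], "gripper": -1}
    - {"xyz": [-0.25, 0, -0.03], "turn": [0, 0, 0], "gripper": -1}
    - {"xyz": [-0.25, 0, -0.03], "turn": [0, 0, 0], "gripper": -1}
    - {"xyz": [-0.25, 0, -0.03], "turn": [0, 0, 0], "gripper": -1}
    - {"xyz": [-0.25, 0, 0], "turn": [0, 0, 0], "gripper": -1}

```text
time_s: 2.62
position: [0.6001, -0.0649, 0.1776]
tool_rot: [[0.999, 0.042, 0.003], [0.042, -0.999, -0.001], [0.003, 0.001, -1.0]]
ft_force: [1.0, 0.3, 0.6]
grip_width: -0.0001
```

Call:
step_arm:
  steps:
    - {"xyz": [-0.25, 0, 0.03], "turn": [0, 0, 0], "gripper": -1}
    - {"xyz": [-0.25, 0, 0.03], "turn": [0, 0, 0], "gripper": -1}
    - {"xyz": [-0.25, 0, 0.04], "turn": [0, 0, 0], "gripper": -1}
    - {"xyz": [-0.25, 0, 0.05], "turn": [0, 0, 0], "gripper": -1}
    - {"xyz": [-0.25, 0, 0.06], "turn": [0, 0, 0], "gripper": -1}
    - {"xyz": [-0.25, 0, 0.08], "turn": [0, 0, 0], "gripper": -1}
    - {"xyz": [-0.25, 0, 0.1], "turn": [0, 0, 0], "gripper": -1}
    - {"xyz": [-0.25, 0, 0.1], "turn": [0, 0, 0], "gripper": -1}
    - {"xyz": [-0.25, 0, 0.1], "turn": [0, 0, 0], "gripper": -1}
    - {"xyz": [-0.25, 0, 0.1], "turn": [0, 0, 0], "gripper": -1}
    - {"xyz": [0, 0, 0], "turn": [0, 0, 0], "gripper": -1}

```text
time_s: 3.53
position: [0.4988, -0.0689, 0.1488]
tool_rot: [[0.999, 0.041, -0.001], [0.041, -0.999, 0.0], [-0.001, -0.0, -1.0]]
ft_force: [0.4, -0.9, 0.0]
grip_width: 0.0002
```

```bash
python3 - <<'E'
from h import *
snap('side','d1'); print(env.observe()['ft_force'])
p=cv2.imread('pics/d1.png')
cv2.imwrite('pics/c2.png',cv2.resize(p[120:330,260:540],None,fx=2.5,fy=2.5))
E
```

```text
[0.0222 0.298  0.1958]
```

View pics/c2.png

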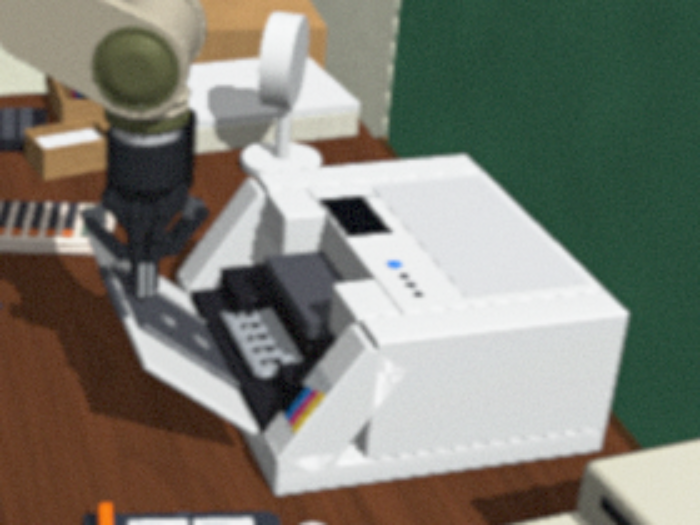

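The crop shows the cover well past upright with the fingertips at (147,280) on its inner face. I'll push on down.

Call:
step_arm:
  steps:
    - {"xyz": [-0.15, 0, 0.2], "turn": [0, 0, 0], "gripper": -1}
    - {"xyz": [-0.15, 0, 0.2], "turn": [0, 0, 0], "gripper": -1}
    - {"xyz": [-0.15, 0, 0.2], "turn": [0, 0, 0], "gripper": -1}
    - {"xyz": [-0.1, 0, 0.2], "turn": [0, 0, 0], "gripper": -1}
    - {"xyz": [0, 0, 0.2], "turn": [0, 0, 0], "gripper": -1}
    - {"xyz": [0, 0, 0.2], "turn": [0, 0, 0], "gripper": -1}
    - {"xyz": [0, 0, 0.2], "turn": [0, 0, 0], "gripper": -1}
    - {"xyz": [0, 0, 0.2], "turn": [0, 0, 0], "gripper": -1}
    - {"xyz": [0, 0, 0.2], "turn": [0, 0, 0], "gripper": -1}
    - {"xyz": [0, 0, 0], "turn": [0, 0, 0], "gripper": -1}

```text
time_s: 4.42
position: [0.478, -0.07, 0.0748]
tool_rot: [[0.999, 0.042, -0.002], [0.042, -0.999, 0.001], [-0.002, -0.001, -1.0]]
ft_force: [-0.4, -0.1, 0.6]
grip_width: 0.0
```

Call:
step_arm:
  steps:
    - {"xyz": [0, 0, 0.12], "turn": [0, 0, 0], "gripper": -1}
    - {"xyz": [0, 0, 0.1], "turn": [0, 0, 0], "gripper": -1}
    - {"xyz": [0, 0, 0.05], "turn": [0, 0, 0], "gripper": -1}
    - {"xyz": [0, 0, 0], "turn": [0, 0, 0], "gripper": -1}
    - {"xyz": [0, 0, 0], "turn": [0, 0, 0], "gripper": -1}
    - {"xyz": [0, 0, 0], "turn": [0, 0, 0], "gripper": -1}

```text
time_s: 4.92
position: [0.4786, -0.0703, 0.0657]
tool_rot: [[0.999, 0.042, 0.0], [0.042, -0.999, -0.0], [0.0, 0.0, -1.0]]
ft_force: [0.0, -0.6, -0.3]
grip_width: -0.0002
```

Call:
step_arm:
  steps:
    - {"xyz": [0, 0, -0.6], "turn": [0, 0, 0], "gripper": -1}
    - {"xyz": [0, 0, -0.6], "turn": [0, 0, 0], "gripper": -1}
    - {"xyz": [0, 0, -0.6], "turn": [0, 0, 0], "gripper": -1}
    - {"xyz": [0, 0, -0.6], "turn": [0, 0, 0], "gripper": -1}
    - {"xyz": [0, 0, -0.6], "turn": [0, 0, 0], "gripper": -1}
    - {"xyz": [0, 0, -0.6], "turn": [0, 0, 0], "gripper": -1}
    - {"xyz": [0, 0, -0.6], "turn": [0, 0, 0], "gripper": -1}
    - {"xyz": [0, 0, -0.6], "turn": [0, 0, 0], "gripper": -1}
    - {"xyz": [0.06, 0.6, 0], "turn": [0, 0, 0], "gripper": 1}
    - {"xyz": [0.06, 0.6, 0], "turn": [0, 0, 0], "gripper": 1}
    - {"xyz": [0.06, 0.6, 0], "turn": [0, 0, 0], "gripper": 1}
    - {"xyz": [0.06, 0.6, 0], "turn": [0, 0, 0], "gripper": 1}
    - {"xyz": [0.06, 0.6, 0], "turn": [0, 0, 0], "gripper": 1}
    - {"xyz": [0.06, 0.6, 0], "turn": [0, 0, 0], "gripper": 1}
    - {"xyz": [0, 0, 0], "turn": [0, 0, 0], "gripper": 1}
    - {"xyz": [0, 0, 0], "turn": [0, 0, 0], "gripper": 1}
    - {"xyz": [0, 0, 0], "turn": [0, 0, 0], "gripper": 1}

```text
time_s: 6.33
position: [0.4986, -0.2129, 0.2576]
tool_rot: [[0.999, 0.042, -0.0], [0.042, -0.999, 0.0], [-0.0, -0.0, -1.0]]
ft_force: [0.2, 0.2, 0.0]
grip_width: 0.0849
```

```bash
python3 - <<'E'
from h import *
snap('wrist','w2');snap('side','d2');snap('scene','s2')
for f in ('w2','d2','s2'):
    P,im=cloud(f)
    if f!='w2':
        q=P[...,:].reshape(-1,3);
        # cover region: printer-frame x -.29..-.2 (rel hinge -.12..-.03)
        R=np.array([[.9991,.0419],[-.0419,.9991]]);pr=(q[:,:2]-[.5825,-.0665])@R.T
        m=(pr[:,0]>-.125)&(pr[:,0]<-.03)&(np.abs(pr[:,1])<.05)&(q[:,2]>.02)&(q[:,2]<.1)
        A=np.c_[pr[m],np.ones(m.sum())];print(f,m.sum(),np.linalg.lstsq(A,q[m,2],rcond=None)[0],np.median(q[m,2]))
    hsv=cv2.cvtColor(im,cv2.COLOR_RGB2HSV)
    m=(hsv[...,0]<14)&(hsv[...,1]>190)&(hsv[...,2]>150)&(P[...,2]>.030)&(P[...,2]<.045)&(P[...,0]>.35)
    q=P[m][:,:2].astype(np.float32)
    if len(q)>10: r=cv2.minAreaRect(q);print(f,'rib top',len(q),r,P[m].mean(0))
E
```

```text
w2 rib top 94 ((0.4203457236289978, -0.3025889992713928), (0.06311628222465515, 0.011862819083034992), 81.35551452636719) [ 0.4207 -0.2996  0.0336]
d2 781 [0.0009 0.0007 0.0432] 0.04326728401963975
d2 rib top 45 ((0.42151543498039246, -0.30613571405410767), (0.06652673333883286, 0.010800540447235107), 80.30525207519531) [ 0.4204 -0.3079  0.0333]
s2 533 [-0.0019  0.0014  0.0447] 0.044780623968027844
```

View pics/w2.png

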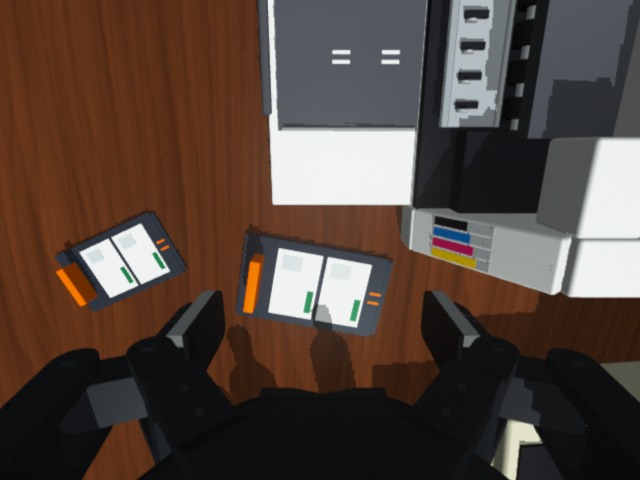

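The wrist view shows the cover level (the fits give slope ~0 at z 0.044). The tray has corners at (247,232), (392,258), (373,334), (238,312) and its rib at (254,283).

```bash
python3 - <<'E'
from h import *
T=pts('w2',[(249,234),(390,260),(372,332),(240,310)]);print(T)
for a,b in((0,1),(3,2)):d=T[b]-T[a];print('tray',np.degrees(np.arctan2(d[1],d[0])),np.hypot(*d[:2]))
for a,b in((0,3),(1,2)):d=T[a]-T[b];print('tray w',np.degrees(np.arctan2(-d[0],d[1])),np.hypot(*d[:2]))
c=T.mean(0);print('centre',c)
C=pts('w2',[(277,198),(408,198),(278,140),(410,140),(300,120),(400,120),(268,30),(268,90),(459,120),(464,20)]);print(C)
z=np.load('pics/w2.npz');fx,fy,cx,cy=z['k'];E=z['E']
def ray(u,v,h):
    d=E[:3,:3]@[(u-cx)/fx,(v-cy)/fy,1];o=E[:3,3];return o+d*(h-o[2])/d[2]
# project pixel reads to z=0.045: cover side edge, lip edge, rail
for n,a,b in(('side',(274,203),(413,204)),('lipedge',(273,120),(262,0)),('railout',(278,128),(415,128)),('hinge',(416,128),(429,0)),('flapedge',(440,126),(452,0))):
    A,B=ray(*a,.045),ray(*b,.045);d=B-A;print(n,A,B,np.degrees(np.arctan2(d[1],d[0])))
E
```

```text
[[ 0.4128 -0.2482  0.0047]
 [ 0.5823 -0.2752 -0.0002]
 [ 0.5678 -0.3725  0.0033]
 [ 0.3997 -0.3474  0.0049]]
tray -9.047731509815364 0.17166574874086032
tray -8.48531404428507 0.16997202872731987
tray w -7.500107990048116 0.10002653634799057
tray w -8.465250936792252 0.09832670506017543
centre [ 0.4907 -0.3108  0.0032]
[[ 0.4503 -0.1985  0.0412]
 [ 0.5848 -0.1929  0.0413]
 [ 0.451  -0.1412  0.0413]
 [ 0.5803 -0.1359  0.0416]
 [ 0.4724 -0.122   0.0446]
 [ 0.568  -0.118   0.0446]
 [ 0.4417 -0.0465  0.0423]
 [ 0.4417 -0.0966  0.0433]
 [ 0.6201 -0.1166  0.0556]
 [ 0.6115 -0.0363  0.0571]]
side [ 0.4477 -0.2032  0.045 ] [ 0.5896 -0.1983  0.045 ] 1.9660912136144142
lipedge [ 0.4466 -0.1231  0.045 ] [ 0.4369 -0.0243  0.045 ] 95.61373961206931
railout [ 0.4514 -0.1302  0.045 ] [ 0.583  -0.1247  0.045 ] 2.375784455160383
hinge [ 0.584  -0.1247  0.045 ] [ 0.5829 -0.0183  0.045 ] 90.61346223463092
flapedge [ 0.6068 -0.1219  0.045 ] [ 0.603  -0.0174  0.045 ] 92.10659987161796
```

Call:
step_arm:
  steps:
    - {"xyz": [0.1, -0.66, 0], "turn": [0, 0, 0], "gripper": 1}
    - {"xyz": [0.1, -0.66, 0], "turn": [0, 0, 0], "gripper": 1}
    - {"xyz": [0.1, -0.66, 0], "turn": [0, 0, 0], "gripper": 1}
    - {"xyz": [0.1, -0.66, 0], "turn": [0, 0, 0], "gripper": 1}
    - {"xyz": [0.1, -0.66, 0], "turn": [0, 0, 0], "gripper": 1}
    - {"xyz": [0, 0, 0], "turn": [0, 0, 0], "gripper": 1}
    - {"xyz": [0, 0, 0], "turn": [0, 0, 0], "gripper": 1}

```text
time_s: 7.07
position: [0.5132, -0.0793, 0.2579]
tool_rot: [[0.999, 0.045, 0.0], [0.045, -0.999, -0.0], [0.0, 0.0, -1.0]]
ft_force: [0.2, -0.4, 0.2]
grip_width: 0.0855
```

```bash
python3 - <<'E'
from h import *
snap('wrist','w3')
p=cv2.imread('pics/w3.png');cv2.imwrite('pics/c3.png',cv2.resize(p[60:310,230:560],(792,600),interpolation=cv2.INTER_CUBIC))
E
```

```text
(no output)
```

View pics/c3.png

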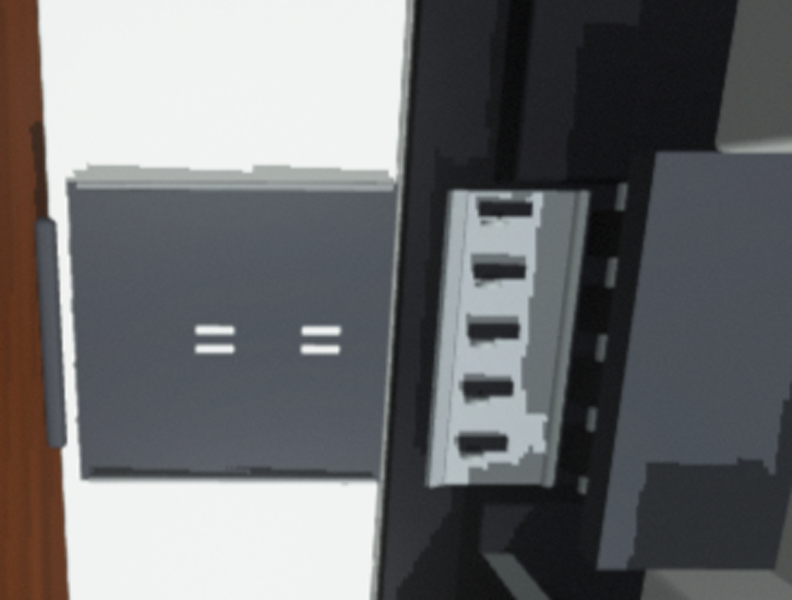

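The crop shows the guide's centre marks at (214,339) and (321,339), the rails at v 185 and 473, and the flap's front edge from (449,190) to (428,487). The rollers are behind the flap.

```bash
python3 - <<'E'
from h import *
z=np.load('pics/w3.npz');fx,fy,cx,cy=z['k'];E=z['E']
def ray(u,v,h):
    u=230+u/2.4;v=60+v/2.4
    d=E[:3,:3]@[(u-cx)/fx,(v-cy)/fy,1];o=E[:3,3];return o+d*(h-o[2])/d[2]
for n,a,b,h in(('marks',(214,339.5),(321,339.5),.045),('topin',(75,189),(393,188),.0475),('botin',(85,470),(378,470),.0485),('botout',(82,478),(378,478),.045),('hinge',(395,188),(378,478),.045),('flap',(449,190),(428,487),.055),('outerend',(68,182),(82,478),.045)):
    A,B=ray(*a,h),ray(*b,h);d=B-A;print(n,A,B,'mid',(A+B)/2,np.degrees(np.arctan2(d[1],d[0])),np.hypot(*d[:2]))
P,_=cloud('w3');q=P[150:240,275:380].reshape(-1,3);print(np.nanmedian(q,0))
E
```

```text
marks [ 0.5084 -0.0663  0.045 ] [ 0.5539 -0.0643  0.045 ] mid [ 0.5311 -0.0653  0.045 ] 2.548551210177217 0.0454941776693329
topin [ 0.4502 -0.0076  0.0475] [ 0.5776 -0.0015  0.0475] mid [ 0.5139 -0.0045  0.0475] 2.7215883644288543 0.12758598403584168
botin [ 0.4541 -0.1261  0.0485] [ 0.583  -0.1204  0.0485] mid [ 0.5185 -0.1232  0.0485] 2.5481416332901055 0.1290610981437693
botout [ 0.4521 -0.1312  0.045 ] [ 0.5841 -0.1253  0.045 ] mid [ 0.5181 -0.1282  0.045 ] 2.5481152717745705 0.1321348988911304
hinge [ 0.5789 -0.0014  0.045 ] [ 0.5841 -0.1253  0.045 ] mid [ 0.5815 -0.0633  0.045 ] -87.58983090387801 0.12399846592369053
flap [ 0.5981 -0.0015  0.055 ] [ 0.604 -0.125  0.055] mid [ 0.6011 -0.0632  0.055 ] -87.25600124944847 0.12369432888738739
outerend [ 0.4469 -0.005   0.045 ] [ 0.4521 -0.1312  0.045 ] mid [ 0.4495 -0.0681  0.045 ] -87.63133273253264 0.12631485515916782
[ 0.5161 -0.0589  0.0447]
```

Call:
step_arm:
  steps:
    - {"xyz": [-0.318, 0.681, 0], "turn": [0, 0, 0], "gripper": 1}
    - {"xyz": [-0.318, 0.681, 0], "turn": [0, 0, 0], "gripper": 1}
    - {"xyz": [-0.318, 0.681, 0], "turn": [0, 0, 0], "gripper": 1}
    - {"xyz": [-0.318, 0.681, 0], "turn": [0, 0, 0], "gripper": 1}
    - {"xyz": [-0.318, 0.681, 0], "turn": [0, 0, 0], "gripper": 1}
    - {"xyz": [-0.318, 0.681, 0], "turn": [0, 0, 0], "gripper": 1}
    - {"xyz": [-0.318, 0.681, 0], "turn": [0, 0, 0], "gripper": 1}
    - {"xyz": [-0.318, 0.681, 0], "turn": [0, 0, 0], "gripper": 1}
    - {"xyz": [0, 0, 0], "turn": [0, 0, 0.8], "gripper": 1}
    - {"xyz": [0, 0, 0], "turn": [0, 0, 0.8], "gripper": 1}
    - {"xyz": [0, 0, 0], "turn": [0, 0, 0.8], "gripper": 1}
    - {"xyz": [0, 0, 0], "turn": [0, 0, 0], "gripper": 1}
    - {"xyz": [0, 0, 0], "turn": [0, 0, 0], "gripper": 1}

```text
time_s: 8.2
position: [0.4203, -0.3034, 0.2575]
tool_rot: [[0.989, -0.149, -0.0], [-0.149, -0.989, -0.0], [-0.0, 0.0, -1.0]]
ft_force: [0.3, 0.5, 0.9]
grip_width: 0.0853
```

```bash
python3 - <<'E'
from h import *
P,im=cloud('d2')
m=(P[...,2]>.05)&(P[...,2]<.25)&(P[...,0]>.3)&(P[...,0]<.75)&(P[...,1]<-.25)&(P[...,1]>-.7)
n,l,s,ce=cv2.connectedComponentsWithStats(m.astype(np.uint8))
for i in range(1,n):
    if s[i,4]>60:q=P[l==i];print(s[i],np.percentile(q,3,0),np.percentile(q,97,0))
snap('wrist','w4');P,im=cloud('w4');hsv=cv2.cvtColor(im,cv2.COLOR_RGB2HSV)
m=(hsv[...,0]<14)&(hsv[...,1]>190)&(hsv[...,2]>150)&(P[...,2]>.029)&(P[...,2]<.045)
q=P[m][:,:2].astype(np.float32);print(cv2.minAreaRect(q),len(q),np.argwhere(m).mean(0))
E
```

```text
[ 368  329   29   64 1273] [ 0.514  -0.5345  0.0531] [ 0.5577 -0.5032  0.1689]
[ 402  330  133  123 8628] [ 0.602  -0.6939  0.0589] [ 0.7457 -0.4594  0.0869]
[ 322  348   39   85 2386] [ 0.4106 -0.6159  0.0547] [ 0.4671 -0.5768  0.199 ]
((0.4197830259799957, -0.3027067184448242), (0.06327088177204132, 0.010850169695913792), 81.6706771850586) 76 [209.0921 319.5132]
```

View pics/w4.png

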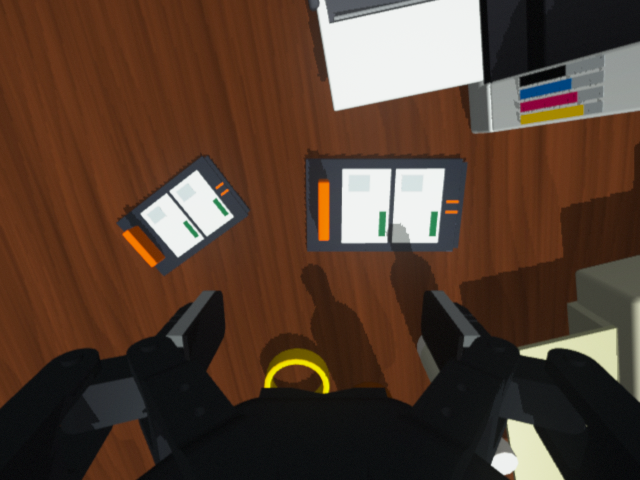

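The rib is centred on the jaw line (u 319-330, v 180-241) and the tray is parallel to the tool. Lowering.

Call:
step_arm:
  steps:
    - {"xyz": [0, 0, 0.5], "turn": [0, 0, 0], "gripper": 1}
    - {"xyz": [0, 0, 0.5], "turn": [0, 0, 0], "gripper": 1}
    - {"xyz": [0, 0, 0.5], "turn": [0, 0, 0], "gripper": 1}
    - {"xyz": [0, 0, 0.5], "turn": [0, 0, 0], "gripper": 1}
    - {"xyz": [0, 0, 0.5], "turn": [0, 0, 0], "gripper": 1}
    - {"xyz": [0, 0, 0.5], "turn": [0, 0, 0], "gripper": 1}
    - {"xyz": [0, 0, 0.5], "turn": [0, 0, 0], "gripper": 1}
    - {"xyz": [0, 0, 0.5], "turn": [0, 0, 0], "gripper": 1}
    - {"xyz": [0, 0, 0.5], "turn": [0, 0, 0], "gripper": 1}
    - {"xyz": [0, 0, 0.5], "turn": [0, 0, 0], "gripper": 1}
    - {"xyz": [0, 0, 0.5], "turn": [0, 0, 0], "gripper": 1}
    - {"xyz": [0, 0, 0.25], "turn": [0, 0, 0], "gripper": 1}
    - {"xyz": [0, 0, 0], "turn": [0, 0, 0], "gripper": 1}
    - {"xyz": [0, 0, 0], "turn": [0, 0, 0], "gripper": -1}
    - {"xyz": [0, 0, 0], "turn": [0, 0, 0], "gripper": -1}
    - {"xyz": [0, 0, 0], "turn": [0, 0, 0], "gripper": -1}
    - {"xyz": [0, 0, 0], "turn": [0, 0, 0], "gripper": -1}
    - {"xyz": [0, 0, 0], "turn": [0, 0, 0], "gripper": -1}
    - {"xyz": [0, 0, 0], "turn": [0, 0, 0], "gripper": -1}
  squeeze: 60

```text
time_s: 9.83
position: [0.4208, -0.3029, 0.0279]
tool_rot: [[0.989, -0.15, 0.0], [-0.15, -0.989, -0.001], [0.001, 0.001, -1.0]]
ft_force: [-0.1, 0.5, -0.2]
grip_width: 0.0127
```

Call:
step_arm:
  steps:
    - {"xyz": [0, 0, -0.4], "turn": [0, 0, 0], "gripper": -1}
    - {"xyz": [0, 0, -0.4], "turn": [0, 0, 0], "gripper": -1}
    - {"xyz": [0, 0, -0.4], "turn": [0, 0, 0], "gripper": -1}
    - {"xyz": [0, 0, -0.4], "turn": [0, 0, 0], "gripper": -1}
    - {"xyz": [0, 0, -0.4], "turn": [0, 0, 0], "gripper": -1}
    - {"xyz": [0, 0, -0.4], "turn": [0, 0, 0], "gripper": -1}
    - {"xyz": [0, 0, 0], "turn": [0, 0, -0.61], "gripper": -1}
    - {"xyz": [0, 0, 0], "turn": [0, 0, -0.61], "gripper": -1}
    - {"xyz": [0, 0, 0], "turn": [0, 0, -0.61], "gripper": -1}
    - {"xyz": [0, 0, 0], "turn": [0, 0, -0.61], "gripper": -1}
    - {"xyz": [0, 0, 0], "turn": [0, 0, 0], "gripper": -1}
  squeeze: 80

```text
time_s: 10.75
position: [0.4206, -0.3026, 0.1235]
tool_rot: [[0.999, 0.047, -0.0], [0.047, -0.999, 0.0], [-0.0, -0.0, -1.0]]
ft_force: [-0.0, 0.3, -1.9]
grip_width: 0.0104
```

Call:
step_arm:
  steps:
    - {"xyz": [-0.016, -0.485, 0], "turn": [0, 0, 0], "gripper": -1}
    - {"xyz": [-0.016, -0.485, 0], "turn": [0, 0, 0], "gripper": -1}
    - {"xyz": [-0.016, -0.485, 0], "turn": [0, 0, 0], "gripper": -1}
    - {"xyz": [-0.016, -0.485, 0], "turn": [0, 0, 0], "gripper": -1}
    - {"xyz": [-0.016, -0.485, 0], "turn": [0, 0, 0], "gripper": -1}
    - {"xyz": [-0.016, -0.485, 0], "turn": [0, 0, 0], "gripper": -1}
    - {"xyz": [-0.016, -0.485, 0], "turn": [0, 0, 0], "gripper": -1}
    - {"xyz": [-0.016, -0.485, 0], "turn": [0, 0, 0], "gripper": -1}
    - {"xyz": [-0.016, -0.485, 0], "turn": [0, 0, 0], "gripper": -1}
    - {"xyz": [-0.016, -0.485, 0], "turn": [0, 0, 0], "gripper": -1}
    - {"xyz": [-0.016, -0.485, 0], "turn": [0, 0, 0], "gripper": -1}
    - {"xyz": [-0.016, -0.485, 0], "turn": [0, 0, 0], "gripper": -1}
    - {"xyz": [0, 0, 0], "turn": [0, 0, 0], "gripper": -1}
    - {"xyz": [0, 0, 0], "turn": [0, 0, 0], "gripper": -1}

```text
time_s: 11.92
position: [0.4026, -0.0701, 0.1236]
tool_rot: [[0.999, 0.045, 0.0], [0.045, -0.999, -0.0], [0.0, 0.0, -1.0]]
ft_force: [-0.1, -1.3, -0.8]
grip_width: 0.0105
```

```bash
python3 - <<'E'
from h import *
snap('wrist','w5')
p=cv2.imread('pics/w5.png');cv2.imwrite('pics/c5.png',cv2.resize(p[0:330,220:620],(727,600),interpolation=cv2.INTER_CUBIC))
E
```

```text
(no output)
```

View pics/c5.png

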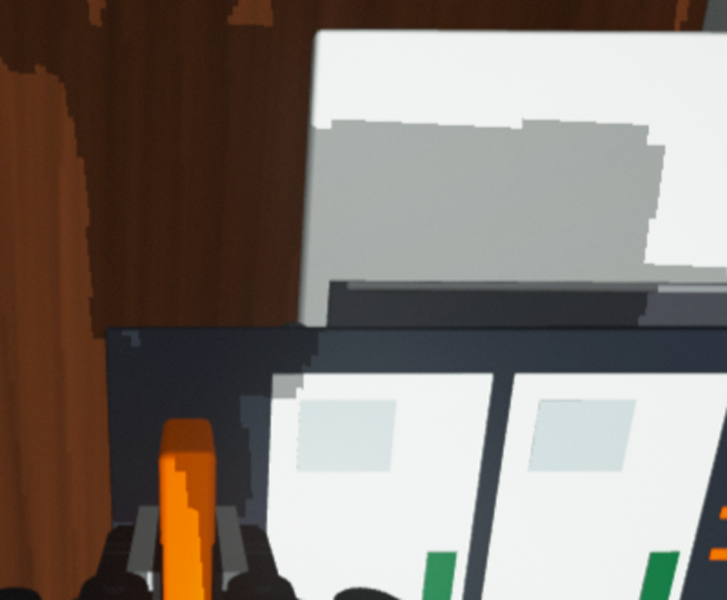

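The held tray's left edge runs along crop v 327, parallel to the guide's left rail at v 285. The tray appears straight, so I'll measure its offset and tilt.

```bash
python3 - <<'E'
from h import *
z=np.load('pics/w5.npz');fx,fy,cx,cy=z['k'];E=z['E'];s=400/727
def ray(u,v,h):
    u=220+u*s;v=v*s;d=E[:3,:3]@[(u-cx)/fx,(v-cy)/fy,1];o=E[:3,3];return o+d*(h-o[2])/d[2]
ax=np.array([np.cos(np.radians(2.55)),np.sin(np.radians(2.55))]);n=np.array([-ax[1],ax[0]]);o=np.array([.531,-.0648])
for nme,a,b,h in(('tray left',(112,327),(722,326),.1007),('rail top in',(350,290),(720,293),.0485),('cover side',(318,31),(720,31),.045)):
    A,B=ray(*a,h),ray(*b,h);d=B-A;print(nme,A,B,'yaw',np.degrees(np.arctan2(d[1],d[0])),'lat',(A[:2]-o)@n,(B[:2]-o)@n)
P,im=cloud('w5')
q=P[185:330,285:600].reshape(-1,3);q=q[(np.abs(q[:,2]-.1)<.012)]
pr=(q[:,:2]-o)@np.c_[ax,n];A=np.c_[pr,np.ones(len(q))]
print(len(q),np.linalg.lstsq(A,q[:,2],rcond=None)[0],np.median(q[:,2]),pr.min(0),pr.max(0))
E
```

```text
tray left [ 0.3816 -0.0166  0.1007] [ 0.5277 -0.0098  0.1007] yaw 2.6856020347913083 lat 0.05476742776039942 0.05511354044888142
rail top in [ 0.4514 -0.007   0.0485] [ 0.5701 -0.0026  0.0485] yaw 2.139455832212363 lat 0.06125491785239396 0.06040434015360039
cover side [0.4342 0.066  0.045 ] [0.5518 0.0713 0.045 ] yaw 2.5860651365231457 lat 0.13494701663643616 0.13502107733981242
39982 [-0.0019 -0.0051  0.1004] 0.10038342517463175 [-0.1473 -0.0192] [0.0086 0.0527]
```

Call:
step_arm:
  steps:
    - {"xyz": [0, 0.02, 0.3], "turn": [0, 0, 0], "gripper": -1}
    - {"xyz": [0, 0, 0.3], "turn": [0, 0, 0], "gripper": -1}
    - {"xyz": [0, 0, 0.3], "turn": [0, 0, 0], "gripper": -1}
    - {"xyz": [0, 0, 0.2], "turn": [0, 0, 0], "gripper": -1}
    - {"xyz": [0, 0, 0.12], "turn": [0, 0, 0], "gripper": -1}
    - {"xyz": [0, 0, 0.03], "turn": [0, 0, 0], "gripper": -1}
    - {"xyz": [0, 0, 0], "turn": [0, 0, 0], "gripper": -1}
    - {"xyz": [0, 0, 0], "turn": [0, 0, 0], "gripper": -1}

```text
time_s: 12.63
position: [0.4029, -0.0717, 0.0738]
tool_rot: [[0.999, 0.044, 0.001], [0.044, -0.999, -0.0], [0.001, 0.0, -1.0]]
ft_force: [0.1, -1.1, -2.0]
grip_width: 0.011
```

Call:
step_arm:
  steps:
    - {"xyz": [0.15, 0, 0], "turn": [0, 0, 0], "gripper": -1}
    - {"xyz": [0.15, 0, 0], "turn": [0, 0, 0], "gripper": -1}
    - {"xyz": [0.15, 0, 0], "turn": [0, 0, 0], "gripper": -1}
    - {"xyz": [0.15, 0, 0], "turn": [0, 0, 0], "gripper": -1}
    - {"xyz": [0.15, 0, 0], "turn": [0, 0, 0], "gripper": -1}
    - {"xyz": [0, 0, 0], "turn": [0, 0, 0], "gripper": -1}
    - {"xyz": [0, 0, 0], "turn": [0, 0, 0], "gripper": -1}

```text
time_s: 13.22
position: [0.4328, -0.0699, 0.0734]
tool_rot: [[0.999, 0.045, -0.0], [0.045, -0.999, 0.0], [-0.0, -0.0, -1.0]]
ft_force: [-0.8, 0.8, -1.6]
grip_width: 0.0107
```

```bash
python3 - <<'E'
from h import *
print(env.observe()['position'],env.observe()['ft_force']);snap('wrist','w6')
p=cv2.imread('pics/w6.png');cv2.imwrite('pics/c6.png',cv2.resize(p[0:330,300:640],(618,600),interpolation=cv2.INTER_CUBIC))
E
```

```text
[ 0.4328 -0.0699  0.0734] [-0.8474  0.7779 -1.6247]
```

View pics/c6.png

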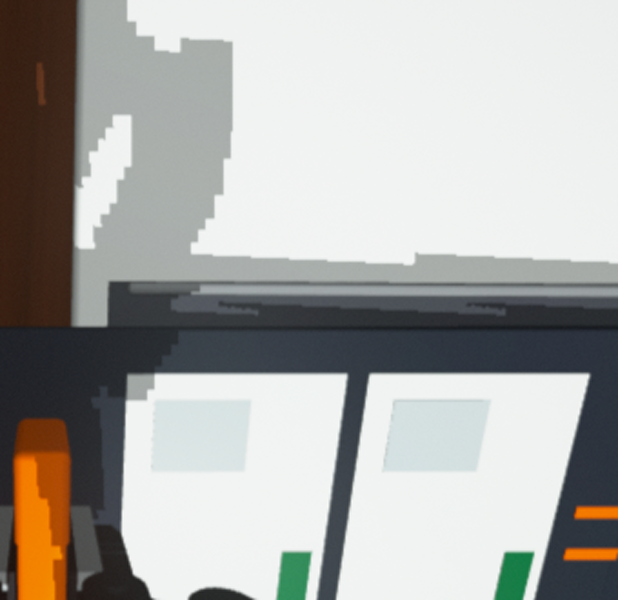

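The tray lies between the rails with a clear gap on the left. I'll go under the flap with slight down bias.

Call:
step_arm:
  steps:
    - {"xyz": [0, 0, 0.015], "turn": [0, 0, 0], "gripper": -1}
    - {"xyz": [0.1, 0, 0], "turn": [0, 0, 0], "gripper": -1}
    - {"xyz": [0.1, 0, 0], "turn": [0, 0, 0], "gripper": -1}
    - {"xyz": [0.1, 0, 0], "turn": [0, 0, 0], "gripper": -1}
    - {"xyz": [0.1, 0, 0], "turn": [0, 0, 0], "gripper": -1}
    - {"xyz": [0.1, 0, 0], "turn": [0, 0, 0], "gripper": -1}
    - {"xyz": [0.1, 0, 0], "turn": [0, 0, 0], "gripper": -1}
    - {"xyz": [0.1, 0, 0], "turn": [0, 0, 0], "gripper": -1}
    - {"xyz": [0.1, 0, 0], "turn": [0, 0, 0], "gripper": -1}
    - {"xyz": [0, 0, 0], "turn": [0, 0, 0], "gripper": -1}

```text
time_s: 14.1
position: [0.4655, -0.0686, 0.0731]
tool_rot: [[0.999, 0.045, 0.001], [0.045, -0.999, -0.0], [0.001, 0.0, -1.0]]
ft_force: [1.8, 1.0, 4.2]
grip_width: 0.011
```

Call:
step_arm:
  steps:
    - {"xyz": [0.1, 0, -0.005], "turn": [0, 0, 0], "gripper": -1}
    - {"xyz": [0.1, 0, 0], "turn": [0, 0, 0], "gripper": -1}
    - {"xyz": [0.1, 0, 0], "turn": [0, 0, 0], "gripper": -1}
    - {"xyz": [0.1, 0, 0], "turn": [0, 0, 0], "gripper": -1}
    - {"xyz": [0.1, 0, 0], "turn": [0, 0, 0], "gripper": -1}
    - {"xyz": [0.1, 0, 0], "turn": [0, 0, 0], "gripper": -1}
    - {"xyz": [0, 0, 0], "turn": [0, 0, 0], "gripper": -1}

```text
time_s: 14.68
position: [0.4897, -0.0676, 0.0731]
tool_rot: [[0.999, 0.045, 0.002], [0.045, -0.999, -0.0], [0.002, 0.0, -1.0]]
ft_force: [1.5, -0.8, 1.9]
grip_width: 0.0107
```

```bash
python3 - <<'E'
from h import *
for n,f in(('side','d7'),('scene','s7'),('wrist','w7')):snap(n,f)
print(env.observe()['position'],env.observe()['ft_force'])
a=cv2.resize(cv2.imread('pics/d7.png')[190:290,320:440],(480,400),interpolation=cv2.INTER_CUBIC)
w=cv2.imread('pics/w7.png');b=cv2.resize(w[0:330,320:640],(320,330))
c=np.zeros((400,800,3),np.uint8);c[:,:480]=a;c[:330,480:]=b;cv2.imwrite('pics/c7.png',c)
E
```

```text
[ 0.489  -0.0676  0.0731] [0.4384 0.8898 1.737 ]
```

View pics/c7.png

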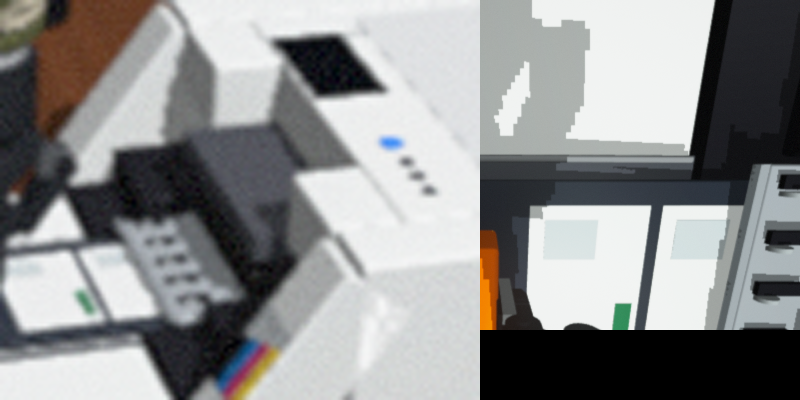

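The tray passes beneath the flap (the flap strip overlaps the tray at about u 745-800 in the right inset). I'll advance to the rollers in small steps.

Call:
step_arm:
  steps:
    - {"xyz": [0.05, 0, 0], "turn": [0, 0, 0], "gripper": -1}
    - {"xyz": [0.05, 0, 0], "turn": [0, 0, 0], "gripper": -1}
    - {"xyz": [0.05, 0, 0], "turn": [0, 0, 0], "gripper": -1}
    - {"xyz": [0, 0, 0], "turn": [0, 0, 0], "gripper": -1}
    - {"xyz": [0, 0, 0], "turn": [0, 0, 0], "gripper": -1}

```text
time_s: 15.25
position: [0.4948, -0.0672, 0.0731]
tool_rot: [[0.999, 0.045, 0.001], [0.045, -0.999, -0.0], [0.001, 0.0, -1.0]]
ft_force: [0.5, 0.7, 1.3]
grip_width: 0.0106
```

Call:
step_arm:
  steps:
    - {"xyz": [0.04, 0, 0], "turn": [0, 0, 0], "gripper": -1}
    - {"xyz": [0.04, 0, 0], "turn": [0, 0, 0], "gripper": -1}
    - {"xyz": [0, 0, 0], "turn": [0, 0, 0], "gripper": -1}
    - {"xyz": [0, 0, 0], "turn": [0, 0, 0], "gripper": -1}

```text
time_s: 15.58
position: [0.498, -0.0671, 0.0731]
tool_rot: [[0.999, 0.045, 0.0], [0.045, -0.999, -0.0], [0.0, 0.0, -1.0]]
ft_force: [1.3, -0.2, 2.5]
grip_width: 0.0105
```

```bash
python3 -c "
from h import *
o=env.observe();print(o['position'],o['ft_force'])"
```

```text
[ 0.498  -0.0671  0.0731] [ 1.2813 -0.2231  2.4818]
```

Call:
step_arm:
  steps:
    - {"xyz": [0.04, 0, 0], "turn": [0, 0, 0], "gripper": -1}
    - {"xyz": [0.03, 0, 0], "turn": [0, 0, 0], "gripper": -1}
    - {"xyz": [0, 0, 0], "turn": [0, 0, 0], "gripper": -1}
    - {"xyz": [0, 0, 0], "turn": [0, 0, 0], "gripper": -1}

```text
time_s: 15.92
position: [0.499, -0.0669, 0.0731]
tool_rot: [[0.999, 0.045, -0.004], [0.045, -0.999, 0.0], [-0.004, -0.0, -1.0]]
ft_force: [-10.9, -1.7, 9.2]
grip_width: 0.0105
```

Call:
step_arm:
  steps:
    - {"xyz": [-0.025, 0, 0.01], "turn": [0, 0, 0], "gripper": -1}
    - {"xyz": [0, 0, 0], "turn": [0, 0, 0], "gripper": -1}
    - {"xyz": [0, 0, 0], "turn": [0, 0, 0], "gripper": -1}
    - {"xyz": [0, 0, 0], "turn": [0, 0, 0], "gripper": -1}

```text
time_s: 16.25
position: [0.4989, -0.0669, 0.0731]
tool_rot: [[0.999, 0.045, -0.001], [0.045, -0.999, 0.0], [-0.001, -0.0, -1.0]]
ft_force: [-6.4, -0.9, 9.1]
grip_width: 0.0105
```

```bash
python3 - <<'E'
from h import *
for n,f in(('wrist','w8'),('side','d8'),('scene','s8')):
    snap(n,f);o=env.observe();print(o['time_s'],o['position'],o['ft_force'],o['wrist_torque'])
P,im=cloud('w8')
ax=np.array([.99901,.0445]);n=np.array([-.0445,.99901]);h=np.array([.5825,-.0625])
q=P[150:330,330:640].reshape(-1,3);q=q[~np.isnan(q[:,0])];pr=(q[:,:2]-h)@np.c_[ax,n]
m=(pr[:,0]>-.06)&(pr[:,0]<.01)&(np.abs(pr[:,1])<.05)&(np.abs(q[:,2]-.05)<.006)
print('tray top plane',m.sum(),np.linalg.lstsq(np.c_[pr[m],np.ones(m.sum())],q[m,2],rcond=None)[0],np.median(q[m,2]))
for f in('w3','w7','w8'):
    P,_=cloud(f);q=P.reshape(-1,3);q=q[~np.isnan(q[:,0])];pr=(q[:,:2]-h)@np.c_[ax,n]
    for a,b in((.018,.022),(.024,.028),(.034,.038)):
        m=(pr[:,0]>a)&(pr[:,0]<b)&(pr[:,1]>.0)&(pr[:,1]<.055)&(q[:,2]>.045)&(q[:,2]<.075);print(f,a,m.sum(),np.percentile(q[m,2],[50,90]) if m.any() else '')
w=cv2.imread('pics/w8.png')[0:330,320:640];a=cv2.imread('pics/s8.png')[200:330,190:340]
c=np.zeros((520,800,3),np.uint8);c[:412,:400]=cv2.resize(w,(400,412));c[:347,400:]=cv2.resize(a,(400,347));cv2.imwrite('pics/c8.png',c)
E
```

```text
16.3 [ 0.4989 -0.0669  0.0731] [-6.2911 -0.3043  8.652 ] [-0.0244  0.8332 -0.0334]
16.35 [ 0.4989 -0.0669  0.0731] [-7.3564 -0.0385  9.1466] [ 0.0314  0.8888 -0.0373]
16.4 [ 0.4989 -0.0669  0.0731] [-5.8971  0.3236  9.252 ] [ 0.0127  0.8829 -0.0481]
tray top plane 20858 [-0.0018 -0.0036  0.05  ] 0.049953047000237644
w3 0.018 219 [0.0584 0.0596]
w3 0.024 248 [0.0561 0.057 ]
w3 0.034 246 [0.057  0.0602]
w7 0.018 1700 [0.0507 0.059 ]
w7 0.024 1051 [0.056  0.0568]
w7 0.034 1070 [0.0569 0.06  ]
w8 0.018 1684 [0.0509 0.059 ]
w8 0.024 1065 [0.0561 0.0568]
w8 0.034 1174 [0.0572 0.0611]
```

The flap height is unchanged from before insertion, the tray is flat, and it meets a firm stop at the expected place with about 9 N down. Handing in.

```bash
python3 -c "
from h import *
print(order.close_job());o=env.observe();print(o['time_s'],o['position'],o['ft_force'],o['grip_width'])"
```

```text
the job is handed in; nothing more can be done
None
the job is handed in; nothing more can be done
```

The job is handed in, at about 16.4 s of the 64 s allowed; no verdict is given. I pulled the cover down to level, took the largest tray by its orange grip, and slid it between the rails and under the flap. It ended against a firm stop, and I left it held and pressed down there.

Last checks before handing in:
- **Cover:** the depth fits made just after opening showed it level, at about z 0.044. I did not fit it again with the tray on it, but the tray lying flat fits with a level cover.
- **Tray:** it was flat (slope about 0.002 along the tray), straight to within about 0.5°, and by calculation within about 1 mm of the guide's middle.
- **Stop:** it met the stop with the grip at x 0.499. I had predicted 0.498 for the rollers.
- **Force:** it pushed forward with about 6 N and down with about 9 N, with the grip still at 80 N.
- **Flap:** its height near the edge was the same before and after insertion, within about 1 mm.

**Disagreements and gaps:**
- The early estimates of the printer's sideways position differed by about 6 mm between cameras. I settled it with a close wrist-camera view of the guide's marks and rails.
- My last picture was refused because the 12-picture limit was reached, so the final state was checked by depth and force only.
- I did not measure the bystander objects again at the end. I recorded no unexpected contact forces along the way.

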